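Unpin and open the blue-lidded coffee-capsule bin

ROBOT

A 6-joint arm with a two-finger parallel gripper is mounted at the origin on the work surface. World frame = base frame: x ahead of the robot, y to its left, z up, the work surface at z = 0. Lengths are in m, angles in rad, forces in N, time in s.
With the tool pointing down it reaches from about 0.35 to 1 m from the base axis. Payload 7.1 kg.
Tool frame: the origin (TCP) lies on the centre line of the jaws, within the pads' length; the fingertips stand 17 mm ahead of it and the grasp point (between the pads) lies 2 mm behind it (bot.tips_ahead is the distance from the TCP to the fingertips, in m); z points along the fingers, y is the line along which they close (so a half turn about z gives the same grasp; the last joint's range is limited). The gripper opens to 85 mm and grips with 20 to 120 N. Pads are 22 mm wide; open, the fingers measure 114 mm over their backs; the gripper's body (76 mm by 85 mm) begins 54 mm behind the grasp point. The pads swing forward as they close: fully open they stand 13 mm farther back than shut.
Start: joints at [-1.323, 0.423, 1.63, -0, 1.089, -0.019], TCP at [0.165, -0.603, 0.248] pointing down, gripper open.
Joint ranges: [-3, 3], [-0.9, 2.11], [0.09, 2.58], [-1.31, 4.45], [0.11, 2.69], [-2.54, 2.54]. Speed limits (rad/s): [2.39, 2.39, 3.01, 3.14, 3.14, 3.14].

INTERFACE

Orientations are given as a unit quaternion [x, y, z, w].
In Python, from cell import bot gives the robot as it stands.
- The arm moves only by the shell command python3 -m jog 'ROWS' [FORCE]. ROWS is JSON, a list of rows, each a list of 3 entries, a list of its own where there are three numbers: the turn, a rotation vector about the tool's x, y, z in units of pi rad (1.0 is pi rad), then the shift along the tool's x, y, z in units of 250 mm (1.0 is 250 mm), then the opening, from 0 (shut) to 1 (fully open). A call has exactly 5 rows; each row is the pose to reach, as a shift and turn from the pose commanded when the call began, along the tool's axes at that moment, turning the shorter way round; what a row does not reach only later rows make up. A row lasts 1/12 s, in which the tool goes at most 41.7 mm and 7.16 degrees, less where a joint would pass 70% of its speed; a pose out of reach is approached as far as the arm can. A call with a number of a shift or a turn outside -1 to 1 is refused whole. A call with a gripper value outside its range is refused whole. The fingers move at their own pace and stop on an object; FORCE is the grip in N (left out, the last holds). Time passes only in rows, so rows that repeat a pose let the fingers close, or fill a call up. It gives the time, the measured TCP pose, the force, the opening and the grip force at its end, in the units of the state.
- bot.observe(): the state, without advancing time (a new reading comes with each control period).
- bot.grab_frame(name): name is "side" or "top"; returns a dict with "color" (480x640x3 uint8, red, green, blue), "z_map" (480x640 float32, m along the optical axis (not along the pixel's ray), 0 where there is no reading), "fx", "fy", "cx", "cy" (pixels), "rvec" (rotation vector, rad) and "tvec" (3), from world to camera coordinates, as OpenCV has them. Camera axes: x right, y down, z forward; pixel columns grow to the right and rows downward; lengths in m; the calibration is good to about 2 mm. A picture is of the moment at which its call begins.
- bot.job_done(): hands the job in; it is judged then, once.
Trained networks look in a picture, given as the dict that the camera call returned (one of the last four; its "shot" number tells which), for a name from the list of things; names that differ only in an ending like _2 or _b are one class to them, and where a whole thing is asked for, a point or a joint stands for the part that bears it (a point fixed in the world has none). Each returns a list of dicts, best first, with "conf" (0 to 1); they miss things now and then, are a little off and sometimes report something else, mostly with a low value. They report only what shows in the picture. A call takes as long as a camera call. They do not tell look-alikes from the thing itself.
- bot.boxes_of(picture, name): "position" ([x, y, z] in m, in the coordinates of the camera as it stood for that picture, good to about 4 mm: the middle of the surface that is visible of it).
- bot.spot_point(picture, name): "position" ([x, y, z] in m, in the coordinates of the camera as it stood for that picture, good to about 4 mm: a listed point, or the origin of a listed thing).
The state is a dict: "t": time; "joint_positions": joint angles; "joint_vel": joint speeds; "effort": joint torques, N m; "ee_pos": TCP position; "ee_rot": TCP orientation; "contact_force": force on the tool from outside, world axes, zero at the start; "ft_torque": the same for the moment, N m; "finger_gap": opening from 0.0 (shut) to 1.0 (fully open); "gripper_force": force on a finger pad.
Only numpy, scipy, OpenCV 4.12 (cv2) and the standard library are available. Lean on these libraries where they do the work, as an engineer would, in place of code of your own. Each camera call takes 0.05 s, during which the arm holds its last target. There are 200 camera calls.

TASK

Open the steel coffee-capsule bin with the blue lid: pull its yellow-headed retaining pin out of the staple and lay the pin on the black bar mat. Then lift the blue lid straight up off the staple and set it down flat, right way up, in the middle of the wooden board. Set both down gently, do not drop them.

Things in the scene. Friction and masses are not known exactly. Their poses are not given: they have to be found in the camera images.
- pin_blue: Blue lid's pin, 50-90 g: flat steel bar 106 x 12 x 8 mm along x; at its +x end (x = +46) an upright yellow grip block 14 (x) x 20 (y) mm, top 44 above the underside. Origin: underside, mid-length. Lies on the lid's tongue, through the staple at x = -13 (top 18 above underside, 3 mm play). Draw it 50+ mm along +x (away from robot), then lift. Gripped 30 up, the tips clear the lid.
- lid_blue: Blue lid, 0.2-0.4 kg, on a fixed steel bin 140 x 120 x 95 mm. Origin: centre of underside of its 120 x 100 x 6 plug. Plate 152 (x) x 132 (y), top at z 12. Black handle bar over the origin along x: 80 long, 16 wide, z 36-50, posts at x +-34. Slotted steel tongue out to y +117, top z 11; the bin's staple stands through it at y 90 with 3 mm play, 18 above it: lift 30 mm straight up first.
- board: Wooden board, fixed, 190 x 190 mm, 18 mm thick, beside or between the blue-lidded bin and a like bin with a white lid and its own pin (both reach 144 mm high). Origin: centre of its underside. The lid rests on it on its plug, so the lid's origin comes to the board's top.
- mat: Black rubber bar mat, fixed, 120 mm (x) by 200 mm (y), 5 mm thick, on the counter beyond the bins. Origin: centre of its underside.
Not all that is in view belongs to the job. Of the things that look like the lid_blue, the middle-sized one is meant. Leave any green look-alike of the pin_blue alone.

How it is judged:
On the way:
1. the pin is out of the staple (more than 135 mm between pin and lid origins) with the lid still seated on its bin (moved less than 20 mm) (distance between pin_blue and lid_blue above 0.135 m and distance of lid_blue from where it was at the start of the episode below 0.02 m), for 0.1 s.
At the end, for the whole second after the job is handed in: The pin lies on the bar mat (its middle 5 mm or more inside the mat's edges), and the blue lid flat and right way up on the wooden board (origin within 60 mm of the board's centre along each board axis, tilt under 0.12 rad); both released and at rest (x of pin_blue in the frame of mat between -0.055 and 0.055 m and y of pin_blue in the frame of mat between -0.09 and 0.09 m and z of pin_blue in the frame of mat between -0.002 and 0.03 m and x of lid_blue in the frame of board between -0.06 and 0.06 m and y of lid_blue in the frame of board between -0.06 and 0.06 m and z of lid_blue in the frame of board between 0.01 and 0.028 m and angle between lid_blue's own z axis and vertical below 0.12 rad and linear speed of each of pin_blue, lid_blue below 0.02 m/s and contact force between the fingers and pin_blue below 0.05 N and contact force between the fingers and lid_blue below 0.05 N); the robot touches nothing.
It fails at once if the pin is dropped (falls free faster than 0.75 m/s, about 30 mm) (linear speed of pin_blue above 0.75 m/s and contact force between the fingers and pin_blue below 0.05 N).
It fails at once if the lid is dropped (falls free faster than 0.75 m/s, about 30 mm) (linear speed of lid_blue above 0.75 m/s and contact force between the fingers and lid_blue below 0.05 N).
It also fails if it takes over 64 s, if anything falls off the work surface, if the arm or the gripper's body presses on something with over 40 N, if the wrist force passes 120 N, or if a joint passes its speed limit or range.

## Working session

There is one attempt and no reset: what is moved stays moved. The work goes in short steps, Python scripts to look and compute and a shell command to move; the robot and the scene stay as the last step left them, time stands still between calls to the robot, and variables do not carry over. Pictures are saved under pics/ and viewed, at most 10 in all, crops included, and the job is handed in when it is done.

```bash
mkdir -p pics
cat > h.py <<'E'
import numpy as np, cv2
from cell import bot
from scipy.spatial.transform import Rotation as R
def w(f,p):
    return R.from_rotvec(np.ravel(f["rvec"])).inv().apply(np.array(p)-np.ravel(f["tvec"]))
def cloud(f):
    z=f["z_map"]; v,u=np.indices(z.shape)
    P=np.stack([(u-f["cx"])/f["fx"]*z,(v-f["cy"])/f["fy"]*z,z],-1)
    return w(f,P.reshape(-1,3)).reshape(z.shape+(3,))
def px(f,p):
    q=cv2.projectPoints(np.array([p],float),f["rvec"],f["tvec"],np.array([[f["fx"],0,f["cx"]],[0,f["fy"],f["cy"]],[0,0,1.]]),None)[0]; return q.ravel().round()
def save(n,im): cv2.imwrite("pics/"+n,im[...,::-1])
E
python3 - <<'E'
from h import *
fs={n:bot.grab_frame(n) for n in("top","side")}
for n,f in fs.items():
    save(n+"0.png",f["color"])
    for o in("pin_blue","lid_blue","board","mat"):
        for d in bot.spot_point(f,o): p=w(f,d["position"]);print(n,o,round(d["conf"],2),p.round(3),px(f,p))
s=bot.observe();print(s["ee_pos"],R.from_quat(s["ee_rot"]).as_matrix().round(3))
E
```

```text
top pin_blue 0.85 [ 0.344 -0.111  0.002] [353. 302.]
top pin_blue 0.56 [ 0.481 -0.199  0.101] [398. 234.]
top lid_blue 0.96 [ 0.474 -0.284  0.088] [438. 238.]
top lid_blue 0.92 [ 0.506 -0.479  0.002] [516. 230.]
top lid_blue 0.74 [ 0.215 -0.383  0.002] [479. 362.]
top board 0.72 [ 0.483  0.28  -0.   ] [178. 240.]
top mat 0.77 [ 0.675 -0.02   0.005] [312. 157.]
side pin_blue 0.8 [ 0.481 -0.193  0.097] [340. 198.]
side pin_blue 0.67 [ 0.342 -0.116  0.001] [368. 268.]
side lid_blue 0.8 [ 0.47  -0.285  0.091] [364. 183.]
side lid_blue 0.65 [ 0.506 -0.478  0.006] [386. 170.]
side board 0.7 [ 0.486  0.285 -0.001] [198. 356.]
side mat 0.72 [ 0.68  -0.021 -0.003] [236. 231.]
[ 0.16478428 -0.60282809  0.24827541] [[ 0.965  0.264 -0.   ]
 [ 0.264 -0.965  0.   ]
 [-0.    -0.    -1.   ]]
```

View pics/top0.png

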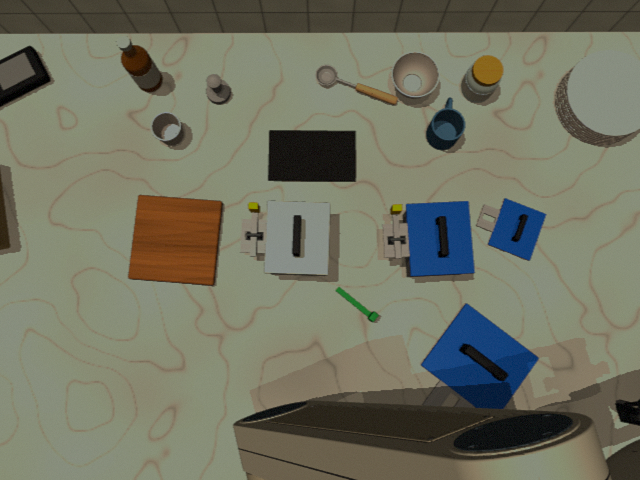

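View pics/side0.png

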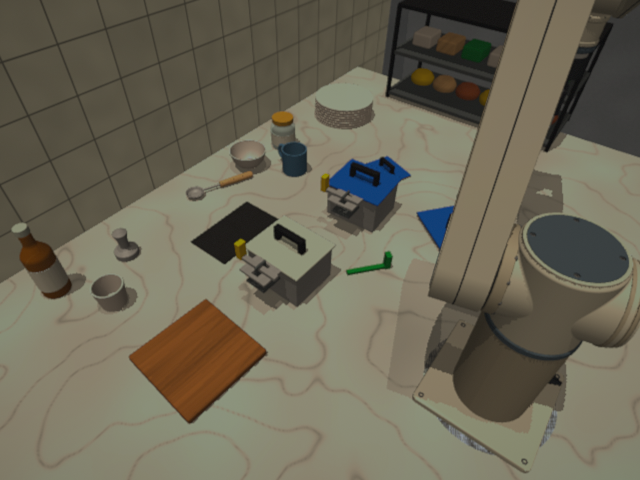

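The top view (x up, y left) shows three blue lids: on the bin at (438,238), a small one at (516,230) and a big one at (479,362). Pin candidates are the blue bin's pin at (398,234), the white bin's pin at (254,236) and a green one at (357,305). By the description I choose the middle-sized lid, which sits on the bin, and its yellow-headed pin. Board is at (176,240), mat at (312,156).

Run:
```python
from h import *
f=bot.grab_frame("top");C=cloud(f);im=f["color"].astype(int);r,g,b=im[...,0],im[...,1],im[...,2]
def rect(m,n):
    P=C[m]; q=cv2.minAreaRect((P[:,:2]*1000).astype(np.float32)); print(n,m.sum(),np.round(q[0],1),np.round(q[1],1),round(q[2],2),"z",np.percentile(P[:,2],[5,50,95]).round(3))
X,Y,Z=C[...,0],C[...,1],C[...,2]
near=(abs(X-.472)<.12)&(abs(Y+.27)<.16)
rect(near&(Z>.09)&(Z<.12)&(b>r+40)&(Y>-.37),"plate")
rect(near&(Z>.13)&(abs(Y+.285)<.05),"handle")
rect(near&(r>b+60)&(g>b+60)&(Z>.11),"yellow")
rect((abs(X-.484)<.13)&(abs(Y-.28)<.13)&(Z>.012)&(Z<.03)&(r>b+30),"board")
rect((abs(X-.677)<.09)&(abs(Y+.02)<.13)&(r<45)&(g<45)&(b<45)&(Z<.02),"mat")
rect((abs(X-.48)<.12)&(abs(Y-.07)<.15)&(Z>.09),"whitebin")
save("crop1.png",cv2.resize(f["color"][180:300,360:560],None,fx=4,fy=4,interpolation=cv2.INTER_CUBIC))
```

```text
plate 4155 [ 473.1 -285.8] [151.9 132. ] 2.59 z [0.099 0.102 0.106]
handle 340 [ 472.6 -285.6] [79.6 17.6] 1.7 z [0.134 0.14  0.144]
yellow 67 [ 529.4 -191.8] [18.6 13.8] 88.36 z [0.141 0.146 0.149]
board 7142 [484.1 283.6] [190.2 189.5] 85.45 z [0.015 0.019 0.023]
mat 4270 [678.  -18.4] [195.2 118.2] 89.8 z [0.002 0.006 0.011]
whitebin 5538 [476.3  35.2] [183.9 152.6] 87.98 z [0.098 0.103 0.139]
```

View pics/crop1.png

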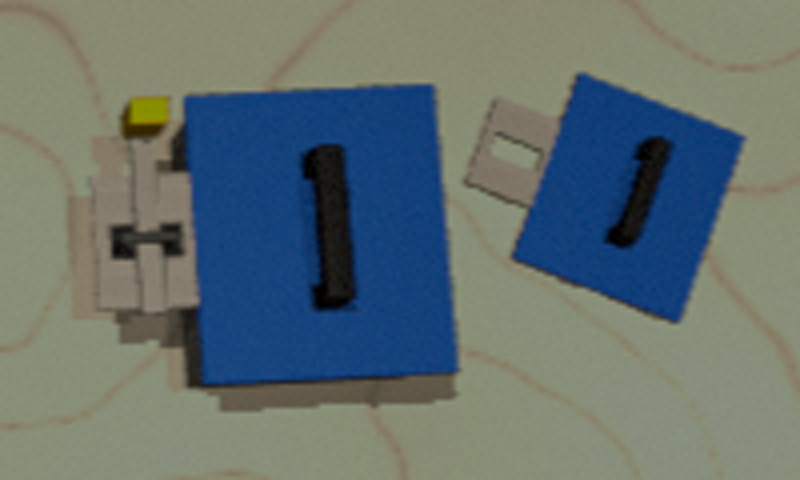

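The crop confirms the choice: a middle-sized blue lid on its bin, with the black handle at crop (330,225) and the yellow head at (148,112). Its pin runs through the staple at (147,240). Moving above the pin head now.

```bash
cat >> h.py <<'E'
def go(x,y,z,yaw):
    s=bot.observe(); M=R.from_quat(s["ee_rot"]); T=R.from_euler("z",yaw,degrees=True)*R.from_euler("x",180,degrees=True)
    print("shift",(M.inv().apply(np.array([x,y,z])-s["ee_pos"])/.25).round(3),"turn",((M.inv()*T).as_rotvec()/np.pi).round(4),"at",np.round(s["ee_pos"],4),"t",s["t"],"gap",s["finger_gap"],"F",np.round(s["contact_force"],1))
E
python3 -m jog '[[[0,0,0],[0.14,-0.09,0],1],[[0,0,0],[0.28,-0.18,0],1],[[0,0,0],[0.42,-0.27,0],1],[[0,0,0],[0.56,-0.36,0],1],[[0,0,0],[0.7,-0.455,0],1]]'
python3 -m jog '[[[0,0,0],[0.14,-0.09,0],1],[[0,0,0],[0.28,-0.18,0],1],[[0,0,0],[0.42,-0.27,0],1],[[0,0,0],[0.56,-0.36,0],1],[[0,0,0],[0.7,-0.455,0],1]]'
python3 -m jog '[[[0,0,0.035],[0.12,-0.08,0],0.6],[[0,0,0.07],[0.24,-0.16,0],0.6],[[0,0,0.071],[0.36,-0.24,0],0.6],[[0,0,0.071],[0.437,-0.29,0],0.6],[[0,0,0.071],[0.437,-0.29,0],0.6]]'
python3 -c "
from h import *
go(.529,-.1925,.128,2.5)"
```

```text
t: 0.97
ee_pos: [0.3041, -0.4461, 0.2485]
ee_rot: [0.991, 0.133, 0.0, 0.0]
contact_force: [0.4, -0.1, -0.5]
finger_gap: 1.0
gripper_force: 0.0
t: 1.38
ee_pos: [0.4428, -0.2905, 0.2487]
ee_rot: [0.991, 0.133, 0.0, 0.0]
contact_force: [-0.1, -0.4, 0.2]
finger_gap: 1.001
gripper_force: 0.0
t: 1.8
ee_pos: [0.5306, -0.1903, 0.2486]
ee_rot: [1.0, 0.024, 0.001, -0.0]
contact_force: [0.4, 0.3, -0.2]
finger_gap: 0.598
gripper_force: 0.0
shift [-0.008  0.009  0.482] turn [-0.0001 -0.0006  0.0012] at [ 0.5306 -0.1903  0.2486] t 1.8 gap 0.598443821285974 F [ 0.4  0.3 -0.2]
```

```bash
python3 -m jog '[[[0,0,0],[-0.008,0.009,0.14],0.6],[[0,0,0],[-0.008,0.009,0.28],0.6],[[0,0,0],[-0.008,0.009,0.4],0.6],[[0,0,0],[-0.008,0.009,0.48],0.6],[[0,0,0],[-0.008,0.009,0.482],0.6]]' 50
python3 -m jog '[[[0,0,0],[0,0,0],0.4],[[0,0,0],[0,0,0],0.2],[[0,0,0],[0,0,0],0.1],[[0,0,0],[0,0,0],0],[[0,0,0],[0,0,0],0]]' 50
python3 - <<'E'
from h import *
go(.629,-.1885,.130,2.5); print(bot.observe()["gripper_force"])
f=bot.grab_frame("top"); save("g1.png",cv2.resize(f["color"][150:270,340:500],None,fx=4,fy=4))
E
```

```text
t: 2.22
ee_pos: [0.5229, -0.1951, 0.1239]
ee_rot: [1.0, 0.022, -0.003, -0.001]
contact_force: [-0.6, -0.1, 0.3]
finger_gap: 0.603
gripper_force: 0.0
t: 2.63
ee_pos: [0.5271, -0.1963, 0.1295]
ee_rot: [1.0, 0.022, 0.002, 0.001]
contact_force: [0.6, -1.1, 4.5]
finger_gap: 0.229
gripper_force: 49.2
shift [ 0.408 -0.013 -0.001] turn [ 0.0005 -0.001   0.0001] at [ 0.5271 -0.1963  0.1295] t 2.6333 gap 0.22905701317396457 F [ 0.6 -1.1  4.5]
49.15680698119104
```

View pics/g1.png

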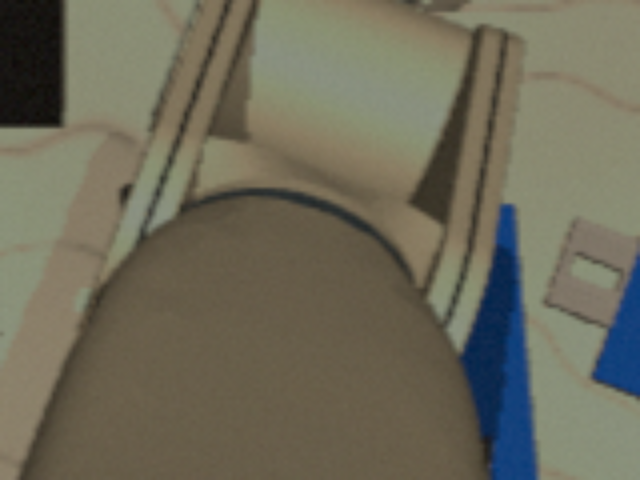

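The arm blocks the view in this picture, but the opening of 19.5 mm at 49 N matches the 20 mm block. Drawing the pin slowly along +x.

```bash
python3 -m jog '[[[0,0,0],[0.02,0,0],0],[[0,0,0],[0.05,0,0],0],[[0,0,0],[0.09,0,0],0],[[0,0,0],[0.13,0,0],0],[[0,0,0],[0.17,0,0],0]]' 50
python3 -m jog '[[[0,0,0],[0.05,0,0],0],[[0,0,0],[0.1,0,0],0],[[0,0,0],[0.15,0,0],0],[[0,0,0],[0.2,0,0],0],[[0,0,0],[0.25,0,0],0]]'
python3 -m jog '[[[0,0,0],[0,0,0],0],[[0,0,0],[0,0,-0.03],0],[[0,0,0],[0,0,-0.08],0],[[0,0,0],[0,0,-0.12],0],[[0,0,0],[0,0,-0.12],0]]'
python3 - <<'E'
from h import *
go(.724,-.03,.06,0)
f=bot.grab_frame("side"); save("s2.png",cv2.resize(f["color"][100:300,160:440],None,fx=2.5,fy=2.5))
E
```

```text
t: 3.1
ee_pos: [0.5696, -0.1937, 0.1278]
ee_rot: [1.0, 0.022, -0.0, -0.0]
contact_force: [-2.8, -0.6, 4.4]
finger_gap: 0.226
gripper_force: 49.4
t: 3.52
ee_pos: [0.6327, -0.1907, 0.1271]
ee_rot: [1.0, 0.022, 0.0, -0.0]
contact_force: [0.3, -0.2, -1.2]
finger_gap: 0.224
gripper_force: 49.0
t: 3.93
ee_pos: [0.6322, -0.1917, 0.1612]
ee_rot: [1.0, 0.022, 0.002, 0.001]
contact_force: [0.7, -0.4, -0.8]
finger_gap: 0.223
gripper_force: 49.0
shift [ 0.393 -0.631  0.405] turn [ 0.0005 -0.0014  0.0139] at [ 0.6322 -0.1917  0.1612] t 3.9333 gap 0.2234911063787965 F [ 0.7 -0.4 -0.8]
```

View pics/s2.png

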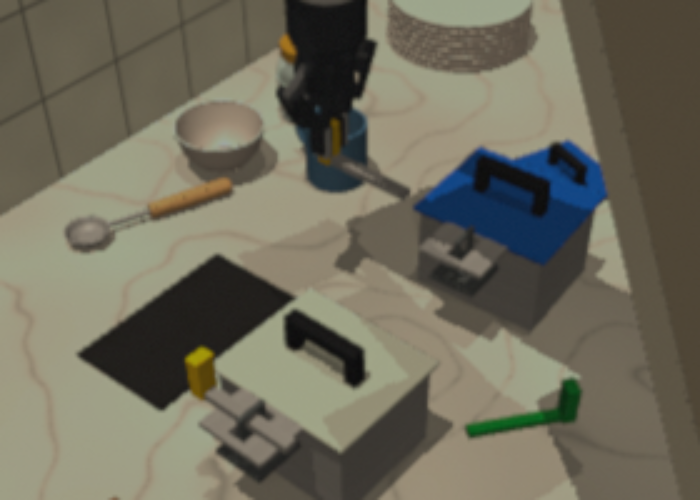

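The side view shows the pin held level and clear of the staple (head at (333,140), tip at (408,192)), with the lid still seated. Moving over the mat.

```bash
python3 -m jog '[[[0,0,0],[0.06,-0.1,0],0],[[0,0,0],[0.14,-0.22,0],0],[[0,0,0],[0.22,-0.35,0],0],[[0,0,0],[0.3,-0.48,0],0],[[0,0,0.014],[0.37,-0.58,0],0]]'
python3 -m jog '[[[0,0,0],[0.023,-0.04,0],0],[[0,0,0],[0.023,-0.05,0.05],0],[[0,0,0],[0.023,-0.05,0.15],0],[[0,0,0],[0.023,-0.05,0.26],0],[[0,0,0],[0.023,-0.05,0.35],0]]'
python3 -m jog '[[[0,0,0],[0,0,0.02],0],[[0,0,0],[0,0,0.06],0],[[0,0,0],[0,0,0.09],0],[[0,0,0],[0,0,0.1],0],[[0,0,0],[0,0,0.1],0]]'
python3 - <<'E'
from h import *
go(.724,-.03,.033,0)
f=bot.grab_frame("side"); save("s3.png",cv2.resize(f["color"][160:290,160:330],None,fx=4,fy=4))
E
```

```text
t: 4.4
ee_pos: [0.7175, -0.0399, 0.1581]
ee_rot: [1.0, 0.0, 0.0, -0.0]
contact_force: [0.7, -1.0, -0.7]
finger_gap: 0.226
gripper_force: 49.5
t: 4.82
ee_pos: [0.7208, -0.0311, 0.0679]
ee_rot: [1.0, -0.0, -0.001, 0.0]
contact_force: [-0.5, -0.6, -0.4]
finger_gap: 0.226
gripper_force: 49.4
t: 5.23
ee_pos: [0.7228, -0.0301, 0.0454]
ee_rot: [1.0, -0.0, 0.0, 0.0]
contact_force: [-0.2, 0.2, -0.8]
finger_gap: 0.229
gripper_force: 49.4
shift [ 0.005 -0.     0.05 ] turn [ 0.     -0.0001 -0.0002] at [ 0.7228 -0.0301  0.0454] t 5.2333 gap 0.22933016819007448 F [-0.2  0.2 -0.8]
```

View pics/s3.png

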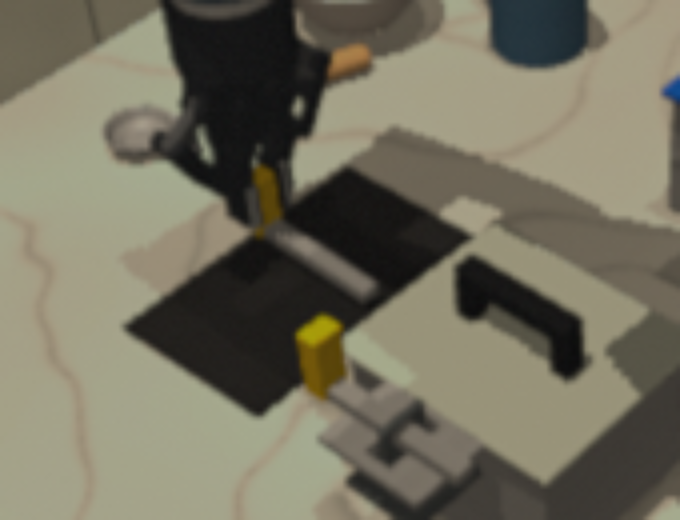

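The pin (head (265,200), tip (375,292)) hangs over the mat about 12 mm up. Lowering it gently.

```bash
python3 -m jog '[[[0,0,0],[0,0,0.01],0],[[0,0,0],[0,0,0.02],0],[[0,0,0],[0,0,0.03],0],[[0,0,0],[0,0,0.038],0],[[0,0,0],[0,0,0.038],0]]'
python3 -m jog '[[[0,0,0],[0,0,0.003],0],[[0,0,0],[0,0,0.006],0],[[0,0,0],[0,0,0.009],0],[[0,0,0],[0,0,0.01],0],[[0,0,0],[0,0,0.01],0]]'
```

```text
t: 5.7
ee_pos: [0.7224, -0.0296, 0.0354]
ee_rot: [1.0, -0.0, -0.0, -0.0]
contact_force: [0.2, -0.0, -0.6]
finger_gap: 0.227
gripper_force: 49.4
t: 6.12
ee_pos: [0.7229, -0.0297, 0.0346]
ee_rot: [1.0, -0.0, 0.0, -0.0]
contact_force: [-3.6, 0.3, 8.4]
finger_gap: 0.227
gripper_force: 50.6
```

```bash
python3 -m jog '[[[0,0,0],[0,0,-0.002],0.25],[[0,0,0],[0,0,-0.002],0.3],[[0,0,0],[0,0,-0.002],0.4],[[0,0,0],[0,0,-0.002],0.55],[[0,0,0],[0,0,-0.002],0.6]]'
python3 -m jog '[[[0,0,0],[0,0,-0.1],0.6],[[0,0,0],[0,0,-0.25],0.6],[[0,0,0],[0,0,-0.4],0.6],[[0,0,0],[0,0,-0.55],0.6],[[0,0,0],[0,0,-0.7],0.6]]'
python3 - <<'E'
from h import *
go(.472,-.286,.23,2.3)
f=bot.grab_frame("side"); save("s4.png",cv2.resize(f["color"][160:290,160:330],None,fx=4,fy=4))
for d in bot.spot_point(f,"pin_blue"): print(d["conf"],w(f,d["position"]).round(3))
E
```

```text
t: 6.53
ee_pos: [0.7226, -0.0297, 0.0336]
ee_rot: [1.0, -0.0, -0.0, -0.0]
contact_force: [0.2, -0.5, -0.6]
finger_gap: 0.603
gripper_force: 0.0
t: 6.95
ee_pos: [0.7224, -0.0297, 0.2103]
ee_rot: [1.0, -0.0, -0.0, -0.0]
contact_force: [0.3, -0.4, -0.3]
finger_gap: 0.599
gripper_force: 0.0
shift [-1.001  1.025 -0.078] turn [-0.      0.0002 -0.0129] at [ 0.7224 -0.0297  0.2103] t 6.95 gap 0.5986069902975313 F [ 0.3 -0.4 -0.3]
0.93 [ 0.34  -0.116  0.002]
0.69 [ 0.679 -0.027  0.004]
0.53 [ 0.469 -0.281  0.092]
```

View pics/s4.png

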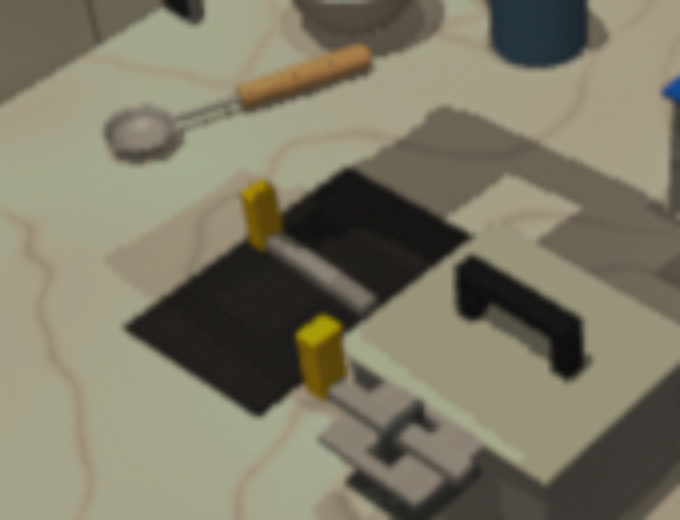

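The pin lies flat on the mat (head (262,215), tip (372,298)). Now the lid handle.

```bash
python3 -m jog '[[[0,0,0],[-0.08,0.08,-0.06],0.7],[[0,0,0],[-0.19,0.19,-0.078],0.7],[[0,0,0],[-0.3,0.3,-0.078],0.7],[[0,0,0],[-0.41,0.41,-0.078],0.7],[[0,0,0],[-0.5,0.51,-0.078],0.7]]'
python3 -m jog '[[[0,0,0],[-0.11,0.11,0],0.7],[[0,0,0],[-0.22,0.22,0],0.7],[[0,0,0],[-0.33,0.33,0],0.7],[[0,0,0],[-0.44,0.45,0],0.7],[[0,0,-0.013],[-0.5,0.515,0],0.7]]'
python3 -m jog '[[[0,0,0],[0,0,0],0.7],[[0,0,0],[0,0,0],0.7],[[0,0,0],[0,0,0],0.7],[[0,0,0],[0,0,0.04],0.7],[[0,0,0],[0,0,0.08],0.7]]'
python3 -c "
from h import *
go(.4728,-.2857,.130,2.3)"
```

```text
t: 7.47
ee_pos: [0.5955, -0.1581, 0.2279]
ee_rot: [1.0, -0.0, -0.0, -0.0]
contact_force: [-0.4, -0.4, -0.1]
finger_gap: 0.702
gripper_force: 0.0
t: 7.88
ee_pos: [0.4697, -0.2879, 0.2279]
ee_rot: [1.0, 0.02, -0.001, 0.0]
contact_force: [0.3, -0.7, 0.5]
finger_gap: 0.699
gripper_force: 0.0
t: 8.3
ee_pos: [0.4737, -0.2853, 0.2079]
ee_rot: [1.0, 0.021, 0.001, 0.0]
contact_force: [-0.8, 0.3, 0.1]
finger_gap: 0.701
gripper_force: 0.0
shift [-0.004  0.001  0.312] turn [ 0.0002 -0.0004  0.0005] at [ 0.4737 -0.2853  0.2079] t 8.3 gap 0.700870422044631 F [-0.8  0.3  0.1]
```

```bash
python3 -m jog '[[[0,0,0],[0,0,0.07],0.7],[[0,0,0],[0,0,0.15],0.7],[[0,0,0],[0,0,0.23],0.7],[[0,0,0],[0,0,0.29],0.7],[[0,0,0],[0,0,0.31],0.7]]' 80
python3 -m jog '[[[0,0,0],[0,0,0],0.6],[[0,0,0],[0,0,0],0.4],[[0,0,0],[0,0,0],0.25],[[0,0,0],[0,0,0],0],[[0,0,0],[0,0,0],0]]' 80
python3 -m jog '[[[0,0,0],[0,0,0],0],[[0,0,0],[0,0,0],0],[[0,0,0],[0,0,0],0],[[0,0,0],[0,0,0],0],[[0,0,0],[0,0,0],0]]' 80
```

```text
t: 8.72
ee_pos: [0.4715, -0.284, 0.1273]
ee_rot: [1.0, 0.021, -0.002, -0.001]
contact_force: [0.0, 0.6, 0.1]
finger_gap: 0.696
gripper_force: 0.0
t: 9.13
ee_pos: [0.4733, -0.2862, 0.132]
ee_rot: [1.0, 0.02, 0.001, 0.001]
contact_force: [0.3, 0.3, 4.5]
finger_gap: 0.168
gripper_force: 78.6
t: 9.55
ee_pos: [0.4733, -0.2862, 0.132]
ee_rot: [1.0, 0.02, 0.001, 0.0]
contact_force: [0.0, 1.0, 5.2]
finger_gap: 0.17
gripper_force: 79.1
```

```bash
python3 -m jog '[[[0,0,0],[0,0,-0.01],0],[[0,0,0],[0,0,-0.025],0],[[0,0,0],[0,0,-0.045],0],[[0,0,0],[0,0,-0.065],0],[[0,0,0],[0,0,-0.085],0]]'
python3 -m jog '[[[0,0,0],[0,0,-0.03],0],[[0,0,0],[0,0,-0.08],0],[[0,0,0],[0,0,-0.14],0],[[0,0,0],[0,0,-0.2],0],[[0,0,0],[0,0,-0.27],0]]'
python3 -m jog '[[[0,0,0],[0,0,-0.06],0],[[0,0,0],[0,0,-0.1],0],[[0,0,0],[0,0,-0.13],0],[[0,0,0],[0,0,-0.14],0],[[0,0,0],[0,0,-0.14],0]]'
python3 - <<'E'
from h import *
go(.484,.2836,.25,2.3)
f=bot.grab_frame("side"); save("s5.png",cv2.resize(f["color"][60:300,180:440],None,fx=2.4,fy=2.4))
E
```

```text
t: 9.97
ee_pos: [0.4725, -0.2859, 0.1525]
ee_rot: [1.0, 0.02, -0.0, -0.0]
contact_force: [0.5, 0.0, -1.9]
finger_gap: 0.166
gripper_force: 78.1
t: 10.38
ee_pos: [0.4723, -0.2857, 0.2204]
ee_rot: [1.0, 0.02, -0.0, -0.0]
contact_force: [0.1, -0.2, -3.4]
finger_gap: 0.168
gripper_force: 78.1
t: 10.8
ee_pos: [0.4727, -0.2859, 0.255]
ee_rot: [1.0, 0.02, 0.0, 0.0]
contact_force: [-0.5, -0.2, -2.5]
finger_gap: 0.168
gripper_force: 78.1
shift [ 0.138 -2.274  0.019] turn [ 0.0001 -0.0002  0.0001] at [ 0.4727 -0.2859  0.255 ] t 10.8 gap 0.16763179263687597 F [-0.5 -0.2 -2.5]
```

View pics/s5.png

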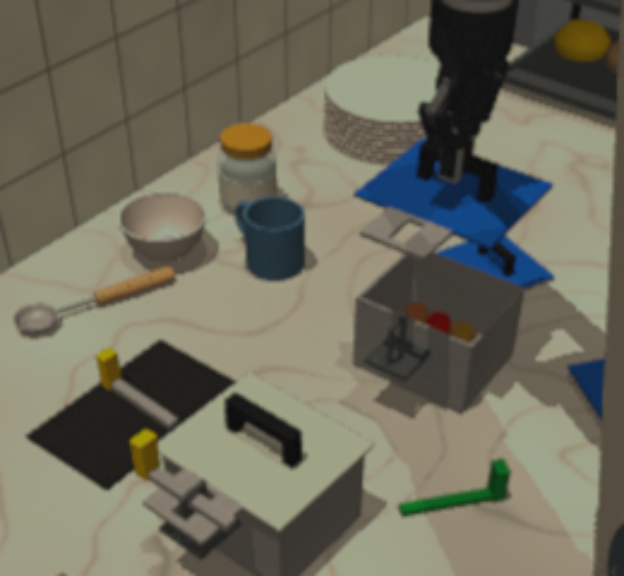

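The lid hangs level in the gripper at (455,190), clear of the open bin and staple (400,340). Carrying it over to the board.

```bash
python3 -m jog '[[[0,0,0],[0,-0.04,0],0],[[0,0,0],[0.005,-0.1,0],0],[[0,0,0],[0.01,-0.18,0],0],[[0,0,0],[0.02,-0.28,0],0],[[0,0,0],[0.025,-0.39,0],0]]'
python3 -m jog '[[[0,0,0],[0.008,-0.12,0],0],[[0,0,0],[0.016,-0.24,0],0],[[0,0,0],[0.024,-0.36,0],0],[[0,0,0],[0.032,-0.48,0],0],[[0,0,0],[0.04,-0.6,0],0]]'
python3 -m jog '[[[0,0,0],[0.008,-0.12,0],0],[[0,0,0],[0.016,-0.24,0],0],[[0,0,0],[0.024,-0.36,0],0],[[0,0,0],[0.032,-0.48,0],0],[[0,0,0],[0.04,-0.6,0],0]]'
python3 -m jog '[[[0,0,0],[0.008,-0.12,0],0],[[0,0,0],[0.016,-0.23,0],0],[[0,0,0],[0.024,-0.33,0],0],[[0,0,0],[0.03,-0.42,0],0],[[0,0,0],[0.033,-0.5,0],0]]'
python3 -m jog '[[[0,0,0],[0,-0.07,0],0],[[0,0,0],[0,-0.13,0],0],[[0,0,0],[0,-0.17,0],0],[[0,0,0],[0,-0.184,0],0],[[0,0,0],[0,-0.184,0],0]]'
python3 -c "
from h import *
go(.484,.2836,.061,2.3)"
```

```text
t: 11.27
ee_pos: [0.4744, -0.1863, 0.2538]
ee_rot: [1.0, 0.02, -0.001, -0.0]
contact_force: [0.2, 0.1, -1.9]
finger_gap: 0.171
gripper_force: 78.2
t: 11.68
ee_pos: [0.4776, -0.0353, 0.254]
ee_rot: [1.0, 0.02, -0.001, -0.0]
contact_force: [-0.2, -0.3, -2.1]
finger_gap: 0.169
gripper_force: 78.2
t: 12.1
ee_pos: [0.4812, 0.1148, 0.254]
ee_rot: [1.0, 0.021, -0.001, -0.0]
contact_force: [0.5, 1.3, -2.7]
finger_gap: 0.172
gripper_force: 78.2
t: 12.52
ee_pos: [0.4843, 0.2399, 0.2538]
ee_rot: [1.0, 0.021, -0.001, 0.0]
contact_force: [0.3, -0.9, -2.9]
finger_gap: 0.166
gripper_force: 78.2
t: 12.93
ee_pos: [0.4835, 0.2841, 0.2543]
ee_rot: [1.0, 0.021, -0.0, 0.0]
contact_force: [0.1, -0.4, -3.4]
finger_gap: 0.172
gripper_force: 78.3
shift [0.002 0.002 0.773] turn [0.0001 0.0002 0.0005] at [0.4835 0.2841 0.2543] t 12.9333 gap 0.1724267631972523 F [ 0.1 -0.4 -3.4]
```

```bash
python3 -m jog '[[[0,0,0],[0,0,0.04],0],[[0,0,0],[0,0,0.12],0],[[0,0,0],[0,0,0.22],0],[[0,0,0],[0,0,0.32],0],[[0,0,0],[0,0,0.42],0]]'
python3 -m jog '[[[0,0,0],[0,0,0.1],0],[[0,0,0],[0,0,0.18],0],[[0,0,0],[0,0,0.24],0],[[0,0,0],[0,0,0.28],0],[[0,0,0],[0,0,0.3],0]]'
python3 -m jog '[[[0,0,0],[0,0,0.01],0],[[0,0,0],[0,0,0.02],0],[[0,0,0],[0,0,0.03],0],[[0,0,0],[0,0,0.035],0],[[0,0,0],[0,0,0.035],0]]'
python3 -m jog '[[[0,0,0],[0,0,0.003],0],[[0,0,0],[0,0,0.006],0],[[0,0,0],[0,0,0.01],0],[[0,0,0],[0,0,0.014],0],[[0,0,0],[0,0,0.014],0]]'
```

```text
t: 13.35
ee_pos: [0.484, 0.2823, 0.1482]
ee_rot: [1.0, 0.02, 0.0, 0.0]
contact_force: [-0.5, -0.1, -3.7]
finger_gap: 0.169
gripper_force: 78.3
t: 13.77
ee_pos: [0.4833, 0.2822, 0.0728]
ee_rot: [1.0, 0.02, -0.001, 0.001]
contact_force: [-0.5, -0.2, -2.7]
finger_gap: 0.171
gripper_force: 78.2
t: 14.18
ee_pos: [0.4843, 0.2837, 0.0662]
ee_rot: [1.0, 0.02, 0.0, -0.0]
contact_force: [-0.2, 0.0, -2.3]
finger_gap: 0.172
gripper_force: 78.2
t: 14.6
ee_pos: [0.4839, 0.2835, 0.0622]
ee_rot: [1.0, 0.02, -0.0, 0.0]
contact_force: [-0.5, -0.1, -2.2]
finger_gap: 0.171
gripper_force: 78.2
```

```bash
python3 -m jog '[[[0,0,0],[0,0,0.002],0],[[0,0,0],[0,0,0.004],0],[[0,0,0],[0,0,0.006],0],[[0,0,0],[0,0,0.007],0],[[0,0,0],[0,0,0.007],0]]'
```

```text
t: 15.02
ee_pos: [0.4841, 0.2836, 0.061]
ee_rot: [1.0, 0.02, 0.0, -0.0]
contact_force: [-1.9, -0.4, 4.6]
finger_gap: 0.169
gripper_force: 79.2
```

Contact: the wrist force went from -2.2 to +4.6 N. Releasing and retreating.

```bash
python3 -m jog '[[[0,0,0],[0,0,0],0.2],[[0,0,0],[0,0,0],0.3],[[0,0,0],[0,0,0],0.45],[[0,0,0],[0,0,0],0.6],[[0,0,0],[0,0,0],0.7]]'
python3 -m jog '[[[0,0,0],[0,0,-0.05],0.7],[[0,0,0],[0,0,-0.15],0.7],[[0,0,0],[0,0,-0.28],0.7],[[0,0,0],[0,0,-0.4],0.7],[[0,0,0],[0,0,-0.5],0.7]]'
python3 -m jog '[[[0,0,0],[0,0,-0.1],0.7],[[0,0,0],[0,0,-0.2],0.7],[[0,0,0],[0,0,-0.25],0.7],[[0,0,0],[0,0,-0.25],0.7],[[0,0,0],[0,0,-0.25],0.7]]'
python3 - <<'E'
from h import *
f=bot.grab_frame("side"); save("s6.png",f["color"])
for n in("pin_blue","lid_blue"):
  for d in bot.spot_point(f,n): print(n,round(d["conf"],2),w(f,d["position"]).round(3))
C=cloud(f);c=f["color"].astype(int);m=(c[...,2]>c[...,0]+40)&(abs(C[...,0]-.484)<.1)&(abs(C[...,1]-.284)<.1)
P=C[m];A=np.c_[P[:,:2],np.ones(len(P))];print(len(P),np.linalg.lstsq(A,P[:,2],rcond=None)[0][:2].round(3),np.median(P[:,2]),P[:,:2].min(0),P[:,:2].max(0))
E
```

```text
t: 15.43
ee_pos: [0.4841, 0.2836, 0.0606]
ee_rot: [1.0, 0.02, 0.0, -0.0]
contact_force: [-0.0, 0.2, -0.3]
finger_gap: 0.699
gripper_force: 0.0
t: 15.85
ee_pos: [0.4844, 0.2837, 0.1885]
ee_rot: [1.0, 0.02, 0.001, -0.0]
contact_force: [0.3, 0.3, -0.2]
finger_gap: 0.701
gripper_force: 0.0
t: 16.27
ee_pos: [0.4842, 0.2836, 0.2491]
ee_rot: [1.0, 0.02, 0.001, -0.0]
contact_force: [0.2, -0.2, -0.4]
finger_gap: 0.698
gripper_force: 0.0
pin_blue 0.81 [ 0.341 -0.118  0.004]
pin_blue 0.73 [ 0.677 -0.023  0.003]
lid_blue 0.83 [0.48  0.281 0.021]
lid_blue 0.7 [ 0.212 -0.382 -0.001]
lid_blue 0.56 [ 0.507 -0.476  0.003]
4232 [ 0.005 -0.002] 0.030639725448316953 [0.40381135 0.21552501] [0.55997873 0.3513837 ]
```

View pics/s6.png

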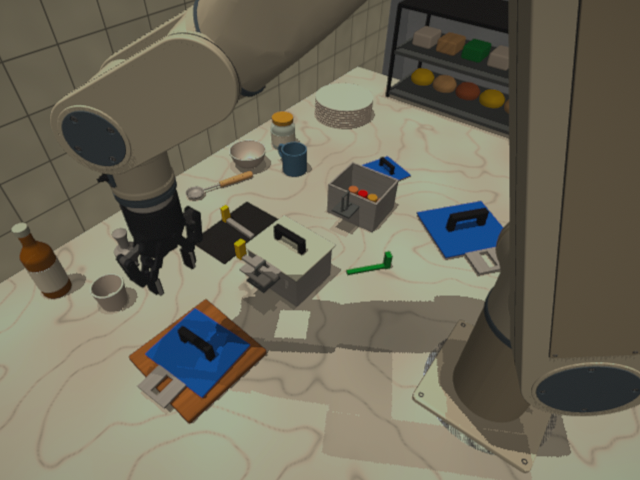

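The lid sits flat and centred on the board (197,345), the pin lies on the mat (238,222), and the gripper is clear of both. Handing in.

```bash
python3 -c "
from cell import bot
print(bot.job_done())"
```

```text
the job is handed in; nothing more can be done
None
```

I handed the job in at about 16 s: the pin lies on the bar mat, and the blue lid sits flat, right way up, in the middle of the board; no verdict came back.

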